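# Press a re-glued power adapter in the locking clamp

## Task

The black power adapter in the guide of the jig board has just been re-glued: slide it along the guide until it is fully home against the steel stop, then gently squeeze the locking clamp's long handle down past centre until it stays locked on the adapter by itself, never forcing it hard against its end stop. Take your hand off and leave it clamped for at least two seconds, then free it by flicking the small release lever down (do not pull the handle open), leaving the adapter home against the stop and the clamp open, and do not disturb the other things on the table.

Things in the scene. Friction and masses are not known exactly. Their poses are not given: they have to be found in the camera images.
- jig: Plywood jig board, 310 x 110 x 18 mm, fixed; z up, origin at table height. Its x axis runs from the clamp's handle end to the guide: board spans x -150 to 160, y -55 to 55 mm. Two wooden rails along x (x 15 to 160 mm, 46 mm apart inside, tops 28 mm above the table) lead to a steel stop, face at x = 20 mm, 46 mm wide, top 40 mm above the table.
- stop (a point): Middle of the steel stop's face that the adapter's end must touch (jig x 20 mm, y 0, 33 mm above the table); axes as the jig's.
- adapter_mid (a point): Centre of the black power adapter, a block 80 mm long (its x), 42 wide, 30 high, 0.15 to 0.31 kg, lying in the guide, underside 18 mm above the table, x along the jig's x. It starts 25 to 50 mm short of home; home, its centre is 40 mm from the stop's face. Push its free end (the jig's +x end), above the rails, to the jig's -x: a few N move it; at most 30 N.
- clamp_base (a point): Foot of the steel locking clamp head (jig x -18, y 0, on the board's top, 18 mm above the table; axes as the jig's). The head, 62 x 33 mm, stands to 100 mm above the table. It is bolted at a height that differs each time: head, handle, jaw, foot and lever are all lifted by 0 to 14 mm, not measured. Heights given for these parts are for no lift.
- handle (a joint): Turn of the clamp's long upper handle about a hinge along the jig's y at jig x -36, 80 mm above the table (plus lift). 0 = open, 0.825 rad above level, pointing to the jig's -x and up; 0.80 = dead centre; 0.825 = hard end stop, level, locked. Springs resist with about 2 to 13 N at 85 mm from the hinge; near dead centre this fades and it snaps home and stays. At most 18 N on it.
- grip_under (a point): Point on the board's top below the handle's grip when level (jig x -121 mm, y 0, 18 mm above the table; axes as the jig's). The handle is a straight bar, its middle line 8 mm above the hinge when level; from 40 to 120 mm out from the hinge it is a grey grip 26 mm wide, 14 mm thick (top face 15 mm above the hinge when level). A fixed lower handle lies 48 mm above the table.
- foot (a joint): Spring compression (m) of the clamp's pressure foot, 22 mm across, on the jaw over jig x = 55 mm: 0 = free, about 0.002 to 0.017 when locked on the adapter, 1.5 N per mm. Open, it hangs 6 mm or more above the adapter; the raised jaw reaches to jig x = 70 mm and to 145 mm above the table.
- lever (a joint): Turn of the small steel release lever on the head's jig +y side; always 1.4 x the handle's turn. 0 = 0.80 rad below level (clamp open), 1.155 = 0.355 rad above level (locked). Pressing its paddle down below 1.12 (about 2 mm, 1 to 5 N) takes the linkage back through dead centre: the clamp springs open, the handle swings up and the lever drops to 0.
- paddle_under (a point): Point at table height below the lever's paddle (jig x -18, y 70 mm; axes as the jig's). The lever hinges along the jig's x at jig x -18, y 30 mm, 85 mm above the table (plus lift) and points to the jig's +y; its paddle, 22 x 22 mm, 6 mm thick, is centred 42 mm from the hinge.
- spare_mid (a point): Centre of a bystander: a spare black power adapter, 95 x 45 x 28 mm, lying beside the board; leave it.
- tape_roll: Bystander: roll of paper tape, 68 mm across, 18 mm high; leave it.
- screw_jar: Bystander: clear jar of 42 mm diameter, 35 mm high, near the guide; leave it.
- cup: Bystander: white cup, 84 mm wide, 100 mm high; leave it.
- tape_dispenser: Bystander: black desk tape dispenser, 130 x 50 mm, 66 mm high; leave it.
- marker: Bystander: blue marker pen, 132 mm long; leave it.
- mouse: Bystander: black computer mouse, 100 x 60 mm; leave it.
Not all that is in view belongs to the job. What is shaped like the part that bears adapter_mid but green or turquoise is not meant.

How it is judged:
By the outcome, as a careful person would: the job done as asked, in the order asked, and still so for the second after the job is handed in, with the robot touching nothing.
It also fails if it takes over 58 s, if anything falls off the work surface, if the arm or the gripper's body presses on something with over 40 N, if the wrist force passes 120 N, or if a joint passes its speed limit or range.

## Robot

A 7-joint arm with a two-finger parallel gripper is mounted at the origin on the work surface. World frame = base frame: x ahead of the robot, y to its left, z up, the work surface at z = 0. Lengths are in m, angles in rad, forces in N, time in s.
With the tool pointing down it reaches from about 0.35 to 0.775 m from the base axis. Payload 3.1 kg.
Tool frame: the origin (TCP) lies between the finger pads; the fingertips stand 8 mm ahead of it and the grasp point (between the pads) lies 11 mm behind it; z points along the fingers, y is the direction in which the jaws open and shut (so a half turn about z gives the same grasp; the last joint's range is limited). The gripper opens to 85 mm and grips with 20 to 120 N. Pads are 22 mm wide; open, the fingers measure 114 mm over their backs; the gripper's body (76 mm by 85 mm) begins 54 mm behind the grasp point. The pads swing forward as they close: fully open they stand 13 mm farther back than shut.
Start: joints at [1.238, 0.311, 0.014, 1.512, -0.004, 1.319, -0.027], TCP at [0.158, -0.527, 0.239] pointing down, gripper open.
Joint ranges: [-2.7, 2.7], [-0.3, 1.91], [-1.27, 1.3], [0.12, 2.57], [-1.44, 4.58], [0.2, 2.03], [-3.05, 3.05]. Speed limits (rad/s): [2.79, 2.79, 3.14, 3.14, 3.14, 3.14, 3.14].

## Interface

Orientations are given as a 3x3 rotation matrix whose columns are the frame's x, y, z axes.
In Python, from plant import * gives the robot as it stands. The module is installed in compiled form; this text tells all that it offers.
- The arm moves only by the shell command python3 -m crank 'ROWS' [OPENING]. ROWS is JSON, a list that holds one entry, the list of rows, each a list of 6 numbers: the shift along the tool's x, y, z in mm, then the turn, a rotation vector about the tool's x, y, z in degrees. In form: [[[tx, ty, tz, rx, ry, rz], ...]]. A call has 1 to 20 rows; each row is the pose to reach, as a shift and turn from the pose measured when the call began, along the tool's axes at that moment; what a row does not reach only later rows make up. A row lasts 1/10 s, in which the tool goes at most 50 mm and 8.59 degrees, less where a joint would pass 70% of its speed; a pose out of reach is approached as far as the arm can. A call with a gripper value outside its range is refused whole. OPENING is the closure, from 0 (fully open) to 1 (shut), set as the call begins (- or left out, the last holds). The fingers move at their own pace and stop on an object; the grip force is fixed at half the most. Time passes only in rows, so rows that repeat a pose let the fingers close. It gives the time, the measured TCP pose, the force and the opening at its end, in the units of the state.
- state(): the state, without advancing time (a new reading comes with each control period).
- get_image(name): name is "scene" or "top" or "wrist"; returns a dict with "image" (400x640x3 uint8, red, green, blue), "z_map" (400x640 float32, m along the optical axis (not along the pixel's ray), 0 where there is no reading), "fov_y" (degrees; the focal length in pixels is half the picture's height over the tangent of half this angle, whatever the lens; pixels are square), "cx", "cy" (the principal point, pixels), "extrinsics" (4x4, takes a point from world to camera coordinates); the wrist camera has in their place "tool_from_camera" (4x4, takes a point from camera to tool coordinates, whose origin is the TCP and whose axes are the flange's). Camera axes: x right, y up, looking along -z (the intrinsics and any distortion apply to the point x, -y, -z); pixel columns grow to the right and rows downward; lengths in m; the calibration is good to about 2 mm. A picture is of the moment at which its call begins: read the wrist's pose just before it.
- hand_in(): hands the job in, once; it reports no verdict.
The state is a dict: "t": time; "joint_pos": joint angles; "joint_velocities": joint speeds; "effort": joint torques, N m; "tcp_pos": TCP position; "ee_rot": TCP orientation; "force": force on the tool from outside, world axes, zero at the start; "ft_torque": the same for the moment, N m; "gripper_width": finger opening in m.
Only numpy, scipy, OpenCV 4.12 (cv2) and the standard library are available. Lean on these libraries where they do the work, as an engineer would, in place of code of your own. Each camera call takes 0.05 s, during which the arm holds its last target.

## Working session

There is one attempt and no reset: what is moved stays moved. The work goes in short steps, Python scripts to look and compute and a shell command to move; the robot and the scene stay as the last step left them, time stands still between calls to the robot, and variables do not carry over. Pictures are saved under pics/ and viewed, and the job is handed in when it is done.

```bash
ls; mkdir -p pics
cat > h.py <<'E'
import numpy as np, cv2
from plant import *
def K(d):
    f=200/np.tan(np.radians(d["fov_y"])/2); return f,d["cx"],d["cy"]
def grab(n):
    s=state(); d=get_image(n); d["s"]=s
    if "tool_from_camera" in d:
        T=np.eye(4); T[:3,:3]=s["ee_rot"]; T[:3,3]=s["tcp_pos"]; d["c2w"]=T@np.array(d["tool_from_camera"])
    else: d["c2w"]=np.linalg.inv(np.array(d["extrinsics"]))
    return d
def pts(d):
    f,cx,cy=K(d); z=d["z_map"]; v,u=np.mgrid[:z.shape[0],:z.shape[1]]
    P=np.stack([(u-cx)/f*z,-(v-cy)/f*z,-z,np.ones_like(z)],-1)@d["c2w"].T
    P=P[...,:3]; P[z==0]=np.nan; return P
def ray(d,u,v,h):
    f,cx,cy=K(d); r=d["c2w"][:3,:3]@np.array([(u-cx)/f,-(v-cy)/f,-1]); o=d["c2w"][:3,3]
    return o+r*(h-o[2])/r[2]
def proj(d,p):
    f,cx,cy=K(d); q=np.linalg.inv(d["c2w"])@np.append(p,1); return cx+f*q[0]/-q[2], cy-f*q[1]/-q[2]
def save(d,n): cv2.imwrite("pics/"+n,d["image"][...,::-1])
E
python3 - <<'E'
from h import *
import pickle
for n in ["scene","top","wrist"]:
    d=grab(n); save(d,n+"0.png"); pickle.dump(d,open(n+"0.pkl","wb")); print(n,d.keys(),K(d),d["c2w"].round(3).tolist())
print({k:np.round(v,3).tolist() for k,v in d["s"].items()})
E
```

```text
pics
scene dict_keys(['image', 'z_map', 'fov_y', 'cx', 'cy', 'extrinsics', 's', 'c2w']) (np.float64(460.57759461135936), 318.765882722785, 197.77286952449748) [[0.465, -0.704, 0.537, 1.247], [0.885, 0.37, -0.281, -0.372], [-0.001, 0.606, 0.795, 1.157], [0.0, 0.0, 0.0, 1.0]]
top dict_keys(['image', 'z_map', 'fov_y', 'cx', 'cy', 'extrinsics', 's', 'c2w']) (np.float64(405.87309973212075), 320.7386391215982, 202.89830482004368) [[-0.016, 0.982, -0.189, 0.323], [-1.0, -0.012, 0.025, 0.018], [0.022, 0.189, 0.982, 1.063], [0.0, 0.0, 0.0, 1.0]]
wrist dict_keys(['image', 'z_map', 'fov_y', 'cx', 'cy', 'tool_from_camera', 's', 'c2w']) (np.float64(347.28287861470335), 321.24953714209755, 197.39700402771675) [[0.286, 0.917, 0.277, 0.229], [-0.958, 0.274, 0.081, -0.507], [-0.002, -0.288, 0.957, 0.373], [0.0, 0.0, 0.0, 1.0]]
{'t': 0.1, 'joint_pos': [1.238, 0.312, 0.014, 1.513, -0.004, 1.319, -0.027], 'joint_velocities': [-0.001, -0.002, 0.0, -0.004, -0.002, 0.001, 0.0], 'effort': [0.0, -38.085, 0.146, -23.124, 0.012, 0.008, -0.0], 'tcp_pos': [0.157, -0.526, 0.238], 'ee_rot': [[0.958, 0.287, -0.001], [0.287, -0.958, 0.002], [-0.0, -0.002, -1.0]], 'force': [0.358, -0.335, 0.395], 'ft_torque': [-0.012, 0.026, -0.009], 'gripper_width': 0.085}
```

View pics/scene0.png

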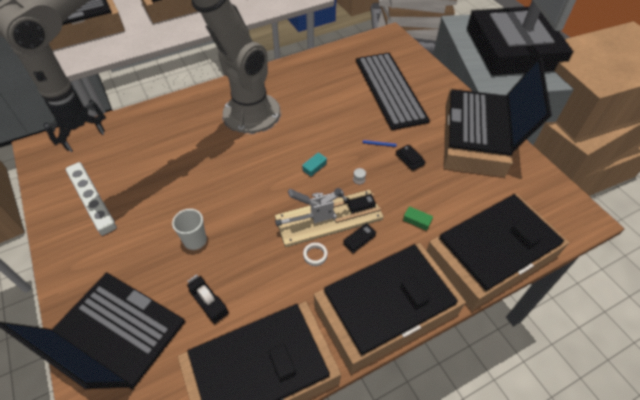

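View pics/top0.png

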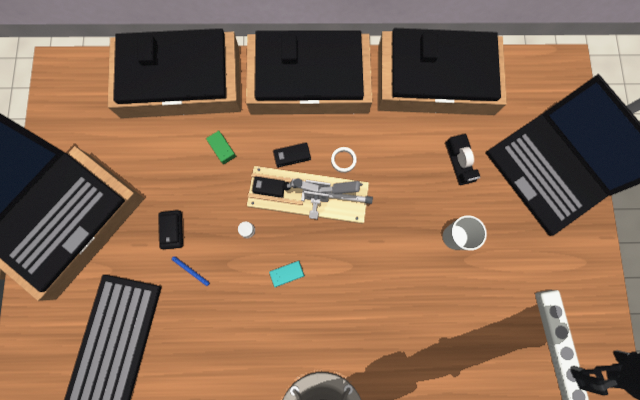

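View pics/wrist0.png

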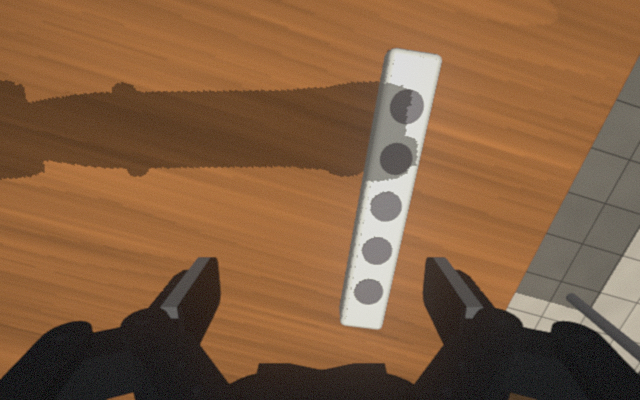

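Run:
```python
from h import *
import pickle
d=pickle.load(open("top0.pkl","rb"))
c=d["image"][140:240,225:395,::-1]; cv2.imwrite("pics/c1.png",cv2.resize(c,None,fx=4.5,fy=4.5,interpolation=cv2.INTER_CUBIC))
hsv=cv2.cvtColor(d["image"],cv2.COLOR_RGB2HSV)
P=pts(d); 
for u,v in [(250,205),(365,190),(268,187),(292,154),(245,229),(330,155),(340,188),(314,210),(300,185)]:
    print(u,v,hsv[v,u],P[v,u].round(4))
# board mask by height 10..24mm in crop & pale wood
Z=P[...,2]; m=np.zeros(Z.shape,np.uint8); m[140:240,225:395]=1
b=(m>0)&(abs(Z-0.018)<0.006)&(hsv[...,2]>170)
q=P[b]; print(b.sum(), np.median(q[:,2]))
ys,xs=np.nonzero(b); r=cv2.minAreaRect(np.stack([xs,ys],1).astype(np.float32)); print(r)
box=cv2.boxPoints(r); w=np.array([ray(d,u,v,0.018) for u,v in box]); print(w.round(4), [np.linalg.norm(w[i]-w[i-1]).round(4) for i in range(4)])
```

```text
250 205 [ 24  60 246] [0.5211 0.1763 0.0147]
365 190 [ 22  75 240] [ 0.5571 -0.1266  0.0179]
268 187 [140  20  39] [0.561  0.1261 0.0481]
292 154 [110  21  37] [0.6554 0.0656 0.0267]
245 229 [ 45   2 239] [0.4553 0.1848 0.0356]
330 155 [ 13 139 203] [ 0.6605 -0.0369 -0.0011]
340 188 [150   4 117] [ 0.5338 -0.0509  0.146 ]
314 210 [  0   5 187] [0.4966 0.0094 0.0669]
300 185 [114  14  93] [0.5471 0.0423 0.1247]
2591 0.01721388538122115
((300.8240661621094, 187.42276000976562), (83.43895721435547, 134.68875122070312), 83.1765365600586)
[[ 0.6597  0.234   0.018 ]
 [ 0.7017 -0.1258  0.018 ]
 [ 0.4745 -0.1435  0.018 ]
 [ 0.4375  0.2028  0.018 ]] [np.float64(0.2244), np.float64(0.3622), np.float64(0.2279), np.float64(0.3483)]
```

View pics/c1.png

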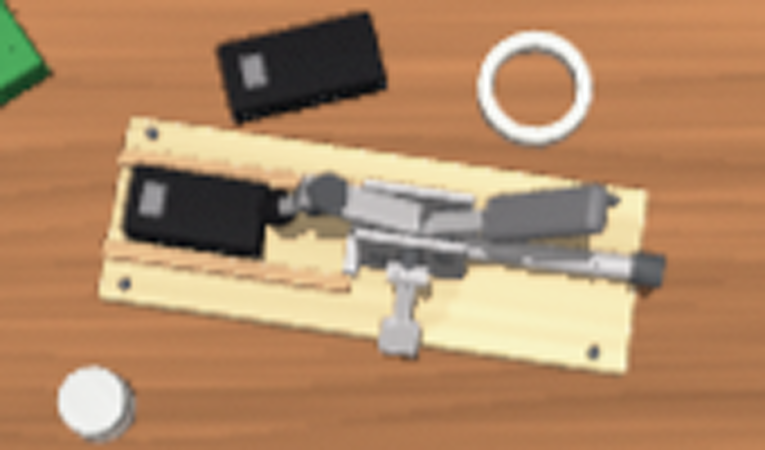

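```bash
cat >> h.py <<'E'
def setj(o,x):
    import json; json.dump([list(map(float,o)),list(map(float,x))],open("jig.json","w"))
def jig():
    import json; o,x=json.load(open("jig.json")); T=np.eye(4); x=np.array(x); T[:3,0]=x; T[:3,2]=[0,0,1]; T[:3,1]=np.cross([0,0,1],x); T[:3,3]=o; return T
def j2w(p): return (jig()@np.append(np.array(p)/1000,1))[:3]
def w2j(p): 
    T=np.linalg.inv(jig()); p=np.asarray(p); return (p@T[:3,:3].T+T[:3,3])*1000
def plan(goal_jig,Rj):
    """goal TCP in jig mm, Rj = tool rot in jig frame (columns). prints row"""
    from scipy.spatial.transform import Rotation as Ro
    s=state(); R=np.array(s["ee_rot"]); p=np.array(s["tcp_pos"])
    g=j2w(goal_jig); Rw=jig()[:3,:3]@Rj
    t=R.T@(g-p)*1000; r=np.degrees(Ro.from_matrix(R.T@Rw).as_rotvec())
    print("row",t.round(1),r.round(2),"| tcp jig",w2j(p).round(1),"world goal",g.round(3), "F",np.round(s["force"],1),"t",s["t"])
def stat():
    s=state(); Jr=jig()[:3,:3]
    print("t",round(s["t"],2),"tcp jig",w2j(s["tcp_pos"]).round(1),"Fjig",(Jr.T@np.array(s["force"])).round(1),"R",(Jr.T@np.array(s["ee_rot"])).round(2).tolist(),"w",s["gripper_width"],"j",np.round(s["joint_pos"],2))
E
python3 - <<'E'
from h import *
import pickle
d=pickle.load(open("top0.pkl","rb"))
c=[(132,117),(648,190),(627,373),(98,299)]
w=np.array([ray(d,225+(x-2)/4.5,140+(y-2)/4.5,0.018) for x,y in c]); print(w.round(4)); print([np.linalg.norm(w[i]-w[i-1]).round(4) for i in range(4)])
x=(w[0]+w[3]-w[1]-w[2]); x/=np.linalg.norm(x); cen=w.mean(0); o=cen-0.005*x; o[2]=0
setj(o,x); print(o,x)
print(w2j(w).round(1))
# adapter in jig
P=pts(d); J=w2j(P.reshape(-1,3)).reshape(P.shape)
m=(abs(J[...,1])<26)&(abs(J[...,2]-48)<5)&(d["image"].sum(-1)<150)&(J[...,0]>20)&(J[...,0]<180)
q=J[m]; print(m.sum(), np.percentile(q,[1,5,50,95,99],axis=0).round(1))
R0=np.array([[1,0,0],[0,-1,0],[0,0,-1.]])
plan([10,0,330],R0); plan([10,0,330],np.diag([-1,1,-1.]))
plan([10,0,330],np.array([[0,1,0],[1,0,0],[0,0,-1.]]));plan([10,0,330],np.array([[0,-1,0],[-1,0,0],[0,0,-1.]]))
E
```

```text
[[ 0.6271  0.1673  0.018 ]
 [ 0.5794 -0.1369  0.018 ]
 [ 0.4706 -0.1205  0.018 ]
 [ 0.5179  0.1853  0.018 ]]
[np.float64(0.1107), np.float64(0.3079), np.float64(0.11), np.float64(0.3094)]
[0.54795523 0.01885681 0.        ] [0.1538706  0.98809101 0.        ]
[[ 158.8  -55.3   18. ]
 [-149.1  -55.    18. ]
 [-149.6   55.    18. ]
 [ 159.8   55.3   18. ]]
370 [[ 72.2 -19.   43.3]
 [ 74.8 -17.7  44.3]
 [104.1   0.6  47.1]
 [142.9  17.7  50.4]
 [145.4  19.1  51.6]]
row [ 534.7 -419.6  -90.8] [-9.000e-02 -6.000e-02 -6.448e+01] | tcp jig [-598.8  301.9  238.5] world goal [0.549 0.029 0.33 ] F [-0.1 -0.5 -0.7] t 0.15
row [ 534.7 -419.6  -90.8] [-6.0000e-02  1.1000e-01  1.1552e+02] | tcp jig [-598.8  301.9  238.5] world goal [0.549 0.029 0.33 ] F [-0.1 -0.5 -0.7] t 0.15
row [ 534.7 -419.6  -90.8] [-4.0000e-02 -1.4000e-01 -1.5448e+02] | tcp jig [-598.8  301.9  238.5] world goal [0.549 0.029 0.33 ] F [-0.1 -0.5 -0.7] t 0.15
row [ 534.7 -419.6  -90.8] [-0.1   0.03 25.52] | tcp jig [-598.8  301.9  238.5] world goal [0.549 0.029 0.33 ] F [-0.1 -0.5 -0.7] t 0.15
```

Run:
```python
from h import *
plan([60,0,240],np.diag([1,-1,-1.]))
```

```text
row [ 556.2 -464.5   -0.7] [-9.000e-02 -6.000e-02 -6.448e+01] | tcp jig [-598.8  301.9  238.5] world goal [0.557 0.078 0.24 ] F [-0.1 -0.5 -0.7] t 0.15
```

```bash
python3 -m crank '[[[35,-29,0,0,0,-4],[70,-58,0,0,0,-8],[105,-87,0,0,0,-12],[140,-116,0,0,0,-16],[175,-145,0,0,0,-20],[210,-174,0,0,0,-24],[245,-203,0,0,0,-28],[280,-232,0,0,0,-32],[315,-261,0,0,0,-36],[350,-290,0,0,0,-40],[385,-319,0,0,0,-44],[420,-348,0,0,0,-48],[455,-377,0,0,0,-52],[490,-406,0,0,0,-56],[525,-435,0,0,0,-60],[545,-455,0,0,0,-64.5],[556,-464,0,0,0,-64.5],[556,-464,0,0,0,-64.5],[556,-464,0,0,0,-64.5]]]' 0
python3 - <<'E'
from h import *
import pickle
stat(); d=grab("wrist"); save(d,"w1.png"); pickle.dump(d,open("w1.pkl","wb"))
E
```

```text
t: 2.05
tcp_pos: [0.5567, 0.0756, 0.2389]
ee_rot: [[0.156, 0.988, -0.002], [0.988, -0.156, -0.0], [-0.001, -0.002, -1.0]]
force: [-0.2, -0.3, 0.6]
gripper_width: 0.0856
t 2.05 tcp jig [5.740e+01 1.000e-01 2.389e+02] Fjig [-0.3  0.2  0.6] R [[1.0, -0.0, -0.0], [-0.0, -1.0, 0.0], [-0.0, -0.0, -1.0]] w 0.08563161227699809 j [ 0.28  0.4  -0.63  1.46  0.24  1.36 -0.52]
```

View pics/w1.png

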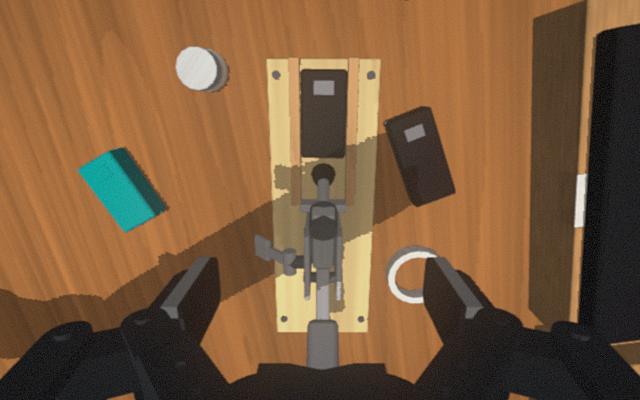

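Run:
```python
from h import *
import pickle
d=pickle.load(open("w1.pkl","rb"))
print(w2j([ray(d,u,v,.018) for u,v in [(267,59),(380,59),(368,331),(277,331)]]).round(1))
P=pts(d); J=w2j(P.reshape(-1,3)).reshape(P.shape)
for n,(u,v) in dict(adA=(324,75),adB=(324,150),adm=(310,120),board=(280,300),paddle=(262,246),grip=(322,335),grip2=(322,355),stop=(308,203),jaw=(323,230),foot=(323,173),rail=(295,100),h=(335,290)).items(): print(n,J[v,u].round(1))
im=d["image"]
# adapter top dark mask
m=(J[...,2]>42)&(J[...,2]<53)&(abs(J[...,1])<24)&(J[...,0]>55)
ys,xs=np.nonzero(m); r=cv2.minAreaRect(np.stack([xs,ys],1).astype(np.float32)); print(r); print(w2j([ray(d,u,v,.048) for u,v in cv2.boxPoints(r)]).round(1))
# handle profile along jig x at y~0
for x in range(-150,80,10):
    q=J[(abs(J[...,0]-x)<3)&(abs(J[...,1])<6)]
    if len(q): print(x,len(q),q[:,2].max().round(1),np.median(q[:,2]).round(1))
cv2.imwrite("pics/c2.png",cv2.resize(im[40:360,220:420,::-1],None,fx=1.8,fy=1.8,interpolation=cv2.INTER_CUBIC))
```

```text
[[ 160.9   50.9   18. ]
 [ 160.5  -56.9   18. ]
 [-146.5  -56.4   18. ]
 [-146.2   53.8   18. ]]
adA [144.9  -3.3  48.1]
adB [78.1 -3.2 46.7]
adm [105.9   9.6  47.2]
board [-102.3   48.3   19.4]
paddle [-12.4  57.2  64.6]
grip [-59.5  -0.9 134.6]
grip2 [-70.2  -0.8 145. ]
stop [22.  13.1 35.4]
jaw [ 30.8  -1.9 130. ]
foot [63.9 -2.1 82.2]
rail [123.3  24.5  27.5]
h [-44.8 -12.9  91. ]
((323.9999694824219, 112.99998474121094), (45.99999237060547, 87.99998474121094), 0.0)
[[ 71.7  18.6  48. ]
 [149.9  17.   48. ]
 [149.8 -23.5  48. ]
 [ 71.6 -25.   48. ]]
-70 180 151.9 145.4
-60 171 139.3 134.7
-50 154 128.3 118.2
-40 120 111.9 106.8
-30 113 100.2 95.8
-20 12 98.3 97.4
-10 60 103.8 101.8
0 67 109.0 107.2
10 73 114.8 112.4
20 47 125.6 124.2
30 104 131.4 129.2
40 166 134.5 130.4
50 160 120.4 102.9
60 141 88.3 82.2
70 1333 316.4 311.6
```

View pics/c2.png

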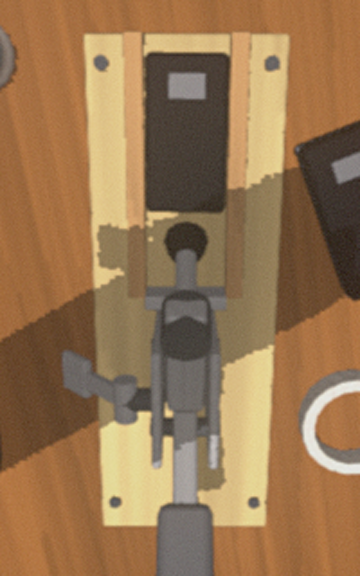

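```bash
python3 - <<'E'
from h import *
T=jig(); o=j2w([1,-1,0]); setj(o,T[:3,0])
cat=1
E
cat >> h.py <<'E'
def Rt(deg):
    a=np.radians(deg); z=np.array([-np.sin(a),0,-np.cos(a)]); x=np.array([np.cos(a),0,-np.sin(a)]); return np.stack([x,np.cross(z,x),z],1)
E
python3 - <<'E'
from h import *
plan([182,0,130],Rt(15)); plan([182,0,43],Rt(15))
E
```

```text
row [126.3   0.7 108.9] [ -0.11 -14.95  -0.19] | tcp jig [ 55.8   1.  239. ] world goal [0.577 0.2   0.13 ] F [-0.8 -0.8 -0. ] t 2.1
row [126.4   0.8 195.9] [ -0.11 -14.95  -0.19] | tcp jig [ 55.8   1.  239. ] world goal [0.577 0.2   0.043] F [-0.8 -0.8 -0. ] t 2.1
```

```bash
python3 -m crank '[[[40,0,10,0,-4,0],[80,1,25,0,-8,0],[115,1,60,0,-12,0],[126,1,100,0,-15,0],[126,1,140,0,-15,0],[126,1,175,0,-15,0],[126,1,190,0,-15,0],[126,1,196,0,-15,0],[126,1,196,0,-15,0],[126,1,196,0,-15,0]]]' 1
python3 - <<'E'
from h import *
import pickle
stat(); d=grab("wrist"); save(d,"w2.png"); plan([182,0,43],Rt(15)); plan([113,0,43],Rt(15))
E
```

```text
t: 3.1
tcp_pos: [0.5788, 0.1992, 0.0452]
ee_rot: [[0.154, 0.987, -0.039], [0.954, -0.159, -0.255], [-0.258, 0.002, -0.966]]
force: [0.2, 0.1, -0.4]
gripper_width: 0.0002
t 3.1 tcp jig [181.9  -1.7  45.2] Fjig [ 0.1 -0.2 -0.4] R [[0.97, -0.0, -0.26], [-0.01, -1.0, -0.0], [-0.26, 0.0, -0.97]] w 0.000170915099537808 j [-0.17  0.76 -0.52  1.41  0.57  1.28 -0.98]
row [ 0.4 -1.7  2.3] [ 0.06 -0.09 -0.28] | tcp jig [182.2  -1.7  45.3] world goal [0.577 0.2   0.043] F [ 0.1 -0.2  0.6] t 3.15
row [-66.3  -1.4  20. ] [ 0.06 -0.09 -0.28] | tcp jig [182.2  -1.7  45.3] world goal [0.566 0.131 0.043] F [ 0.1 -0.2  0.6] t 3.15
```

View pics/w2.png

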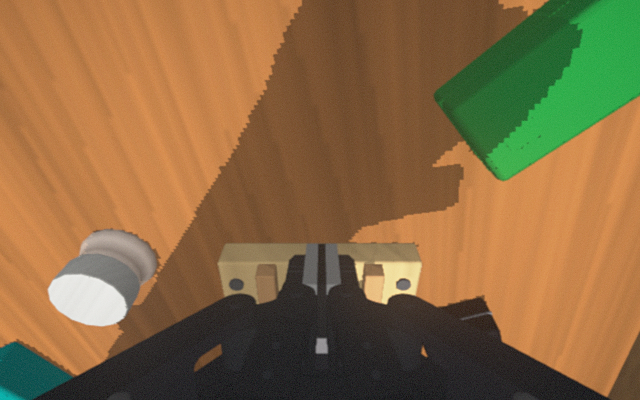

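```bash
python3 -m crank '[[[-8,-1,3,0,0,0],[-15,-1.5,5,0,0,0],[-20,-1.5,6.5,0,0,0],[-25,-1.5,8,0,0,0],[-30,-1.5,9,0,0,0],[-35,-1.5,10.5,0,0,0],[-40,-1.5,12,0,0,0],[-45,-1.5,13,0,0,0],[-50,-1.5,14.5,0,0,0],[-54,-1.5,15.5,0,0,0],[-56,-1.5,16,0,0,0],[-56,-1.5,16,0,0,0]]]'
python3 - <<'E'
from h import *
stat()
d=grab("top"); save(d,"t2.png")
P=pts(d); J=w2j(P.reshape(-1,3)).reshape(P.shape)
m=(abs(J[...,1])<20)&(abs(J[...,2]-48)<5)&(d["image"].sum(-1)<150)&(J[...,0]>20)&(J[...,0]<180)
q=J[m]; print(m.sum(), np.percentile(q,[1,5,50,95,99],axis=0).round(1))
E
```

```text
t: 4.35
tcp_pos: [0.5679, 0.1412, 0.0441]
ee_rot: [[0.154, 0.987, -0.039], [0.954, -0.159, -0.256], [-0.259, 0.002, -0.966]]
force: [-1.0, 0.2, 0.2]
gripper_width: 0.0001
t 4.35 tcp jig [1.229e+02 1.000e-01 4.410e+01] Fjig [0.1 1.  0.2] R [[0.97, -0.01, -0.26], [-0.01, -1.0, -0.0], [-0.26, 0.0, -0.97]] w 9.843660890657173e-05 j [-0.07  0.71 -0.52  1.52  0.57  1.22 -0.93]
154 [[ 30.4 -18.1  43.5]
 [ 32.1 -16.7  44.3]
 [ 51.4   2.2  47.1]
 [ 98.1  17.6  50.2]
 [104.8  19.1  50.9]]
```

```bash
python3 -m crank '[[[-1.5,0,0.4,0,0,0],[-3,0,0.8,0,0,0],[-4,0,1,0,0,0],[-5,0,1.3,0,0,0]]]'; python3 -m crank '[[[-1,0,0.3,0,0,0],[-2,0,0.5,0,0,0]]]'
python3 -c "
from h import *
stat()"
```

```text
t: 4.8
tcp_pos: [0.567, 0.1362, 0.044]
ee_rot: [[0.154, 0.987, -0.04], [0.954, -0.159, -0.256], [-0.259, 0.002, -0.966]]
force: [-1.1, 1.2, -0.2]
gripper_width: 0.0001
t: 5.0
tcp_pos: [0.5666, 0.1342, 0.044]
ee_rot: [[0.154, 0.987, -0.04], [0.954, -0.159, -0.255], [-0.259, 0.002, -0.966]]
force: [-0.2, 1.3, -0.2]
gripper_width: -0.0
t 5.0 tcp jig [115.8   0.3  44. ] Fjig [ 1.3  0.4 -0.2] R [[0.97, -0.0, -0.26], [-0.01, -1.0, -0.0], [-0.26, 0.0, -0.97]] w -2.249829869321178e-05 j [-0.06  0.7  -0.52  1.53  0.57  1.21 -0.93]
```

```bash
for i in 1; do python3 -m crank '[[[-1,0,0.3,0,0,0],[-1,0,0.3,0,0,0]]]' | grep -E "pos|force"; python3 -m crank '[[[-1,0,0.3,0,0,0],[-1,0,0.3,0,0,0]]]' | grep -E "pos|force"; done
```

```text
tcp_pos: [0.5664, 0.1328, 0.044]
force: [0.7, 0.7, 0.3]
tcp_pos: [0.5663, 0.1319, 0.044]
force: [1.0, 1.3, -0.1]
```

```bash
python3 -m crank '[[[-1,0,0.3,0,0,0],[-1,0,0.3,0,0,0]]]' | grep -E "pos|force"; python3 -m crank '[[[-1,0,0.3,0,0,0],[-1,0,0.3,0,0,0]]]' | grep -E "pos|force"
python3 - <<'E'
from h import *
stat()
d=grab("top"); save(d,"t3.png")
cv2.imwrite("pics/c3.png",cv2.resize(d["image"][140:240,225:395,::-1],None,fx=4.5,fy=4.5,interpolation=cv2.INTER_CUBIC))
d=grab("scene"); save(d,"s3.png")
cv2.imwrite("pics/c3s.png",cv2.resize(d["image"][170:260,260:400,::-1],None,fx=5,fy=5,interpolation=cv2.INTER_CUBIC))
E
```

```text
tcp_pos: [0.5665, 0.1318, 0.0441]
force: [0.4, 3.5, -0.9]
tcp_pos: [0.5665, 0.1316, 0.0441]
force: [1.0, 3.5, -0.3]
t 5.8 tcp jig [113.3   0.   44.1] Fjig [ 3.6 -0.5 -0.3] R [[0.97, -0.0, -0.26], [-0.0, -1.0, -0.0], [-0.26, 0.0, -0.97]] w -0.00011388471920130553 j [-0.05  0.7  -0.52  1.54  0.57  1.21 -0.92]
```

View pics/c3.png

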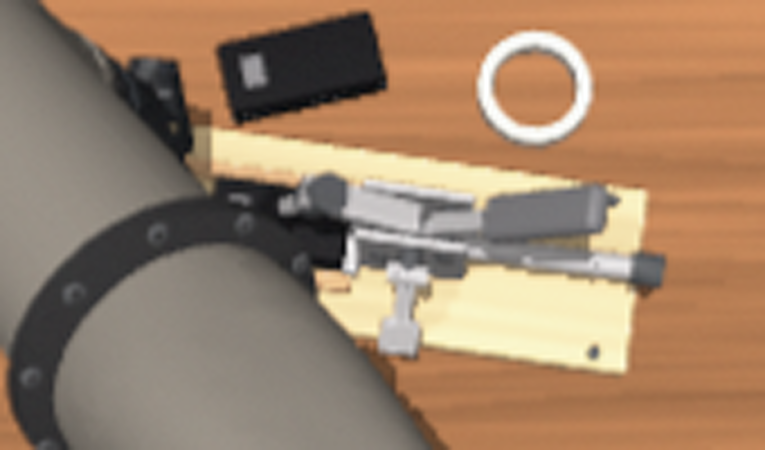

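View pics/c3s.png

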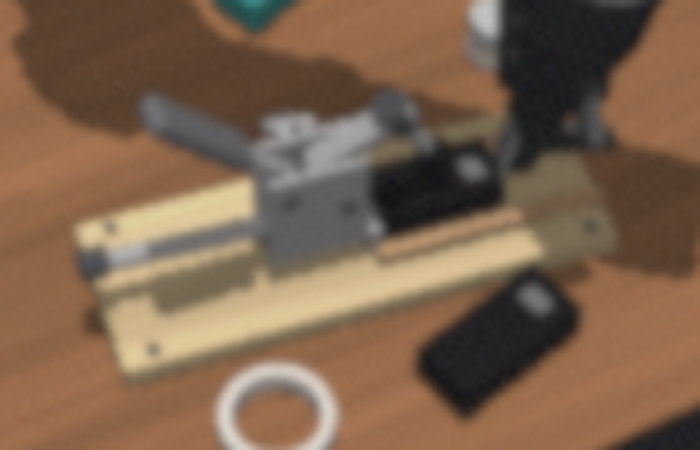

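```bash
python3 -m crank '[[[-2,0,0.5,0,0,0],[-3,0,0.8,0,0,0],[-3,0,0.8,0,0,0]]]' | grep -E "pos|force"
python3 -c "
from h import *
stat()"
```

```text
tcp_pos: [0.5665, 0.1315, 0.0444]
force: [0.7, 5.9, -0.8]
t 6.2 tcp jig [1.131e+02 1.000e-01 4.440e+01] Fjig [ 6.   0.2 -0.8] R [[0.97, -0.0, -0.25], [-0.0, -1.0, -0.0], [-0.25, 0.0, -0.97]] w -0.000362038608002679 j [-0.05  0.69 -0.52  1.54  0.57  1.2  -0.92]
```

Run:
```python
from h import *
for g,a in [([133,0,46],15),([140,0,150],15),([110,0,240],5),([20,0,250],0)]: plan(g,Rt(a))
```

```text
row [18.8  0.  -6.5] [ 0.18 -0.5  -0.18] | tcp jig [1.131e+02 1.000e-01 4.440e+01] world goal [0.57  0.151 0.046] F [ 0.7  5.9 -0.8] t 6.2
row [  -0.4    0.4 -109. ] [ 0.18 -0.5  -0.18] | tcp jig [1.131e+02 1.000e-01 4.440e+01] world goal [0.571 0.158 0.15 ] F [ 0.7  5.9 -0.8] t 6.2
row [ -52.     0.8 -188.6] [ 0.2   9.5  -0.17] | tcp jig [1.131e+02 1.000e-01 4.440e+01] world goal [0.566 0.128 0.24 ] F [ 0.7  5.9 -0.8] t 6.2
row [-141.6    1.1 -175.7] [ 0.2  14.5  -0.16] | tcp jig [1.131e+02 1.000e-01 4.440e+01] world goal [0.552 0.039 0.25 ] F [ 0.7  5.9 -0.8] t 6.2
```

```bash
python3 -m crank '[[[6,0,-2,0,0,0],[19,0,-6,0,0,0],[12,0,-45,0,0,0],[0,0,-90,0,0,0],[-20,0,-135,0,4,0],[-45,0,-175,0,8,0],[-80,1,-186,0,11,0],[-115,1,-182,0,14,0],[-141,1,-176,0,14.5,0],[-141,1,-176,0,14.5,0],[-141,1,-176,0,14.5,0]]]'
python3 - <<'E'
from h import *
import pickle
stat(); d=grab("wrist"); save(d,"w3.png"); pickle.dump(d,open("w3.pkl","wb"))
d=grab("top"); save(d,"t4.png")
E
```

```text
t: 7.3
tcp_pos: [0.5517, 0.039, 0.2499]
ee_rot: [[0.159, 0.987, 0.002], [0.987, -0.159, -0.001], [-0.001, 0.002, -1.0]]
force: [0.3, 0.8, 0.6]
gripper_width: -0.0001
t 7.3 tcp jig [ 19.5   0.4 249.9] Fjig [ 0.8 -0.2  0.6] R [[1.0, -0.0, -0.0], [-0.0, -1.0, -0.0], [-0.0, 0.0, -1.0]] w -0.00011853932973791824 j [ 0.36  0.38 -0.64  1.47  0.23  1.37 -0.45]
```

View pics/w3.png

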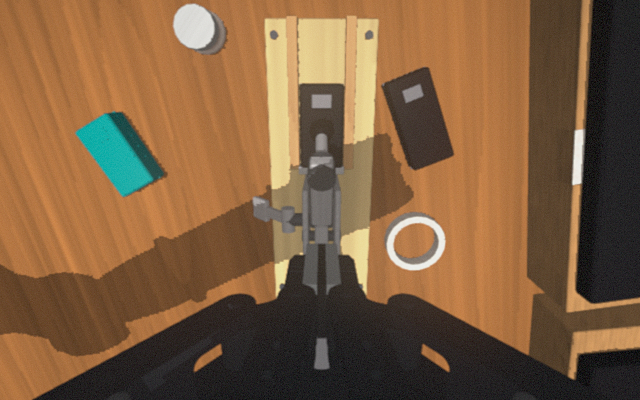

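Run:
```python
from h import *
import pickle
d=pickle.load(open("w3.pkl","rb"))
P=pts(d); J=w2j(P.reshape(-1,3)).reshape(P.shape)
m=(J[...,2]>43)&(J[...,2]<53)&(abs(J[...,1])<24)&(J[...,0]>15)&(J[...,0]<130)
q=J[m]; print(np.percentile(q,[1,5,50,95,99],axis=0).round(1))
print(w2j([ray(d,u,v,.048) for u,v in [(310,84),(335,84),(305,167),(338,167)]]).round(1))
print("stop",w2j([ray(d,u,v,.040) for u,v in [(301,168),(343,168)]]).round(1))
for u,v in [(262,208),(258,206),(303,200),(340,200),(305,225)]: print(J[v,u].round(1))
cv2.imwrite("pics/c4.png",cv2.resize(d["image"][70:270,230:410,::-1],None,fx=3,fy=3,interpolation=cv2.INTER_CUBIC))
for x,z in [(-95,200)]: plan([x,0,z],Rt(0))
```

```text
[[ 23.6 -21.9  45.2]
 [ 30.8 -20.6  46.4]
 [ 72.8  -1.3  48.1]
 [ 97.9  17.7  49.4]
 [100.5  19.1  49.9]]
[[ 99.7   8.9  48. ]
 [ 99.5 -14.2  48. ]
 [ 21.8  15.   48. ]
 [ 21.6 -17.6  48. ]]
stop [[ 19.2  19.4  40. ]
 [ 18.9 -23.   40. ]]
[-14.4  56.5  66.2]
[-13.9  61.1  61.5]
[  5.4  14.6 104.8]
[  4.8 -16.7 103.5]
[-16.7  13.3 106. ]
row [-117.3    0.6   49.8] [ 0.14 -0.04  0.01] | tcp jig [ 22.3   0.7 249.9] world goal [ 0.534 -0.074  0.2  ] F [0.1 0.  0.6] t 7.4
```

View pics/c4.png

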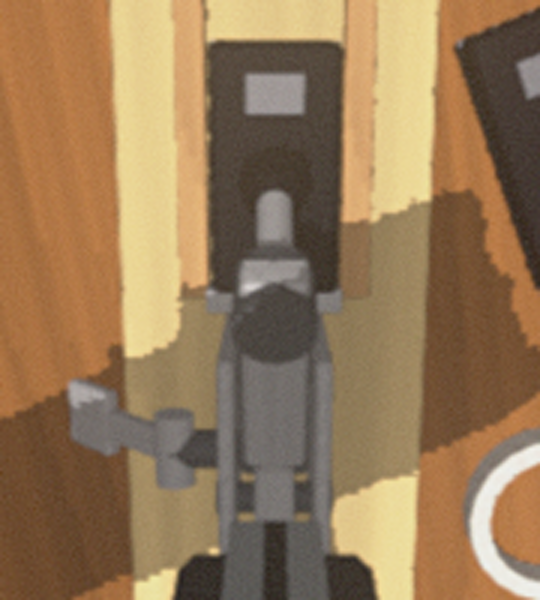

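```bash
python3 -m crank '[[[-30,0,0,0,0,0],[-60,0,10,0,0,0],[-85,0,35,0,0,0],[-94,0,60,0,0,0],[-94,0,68,0,0,0],[-94,0,68,0,0,0]]]'
cat > path.py <<'E'
from h import *
import sys
L=float(sys.argv[1]); r=float(sys.argv[2]) if len(sys.argv)>2 else 85
s=state(); R=np.array(s["ee_rot"]); p=w2j(s["tcp_pos"]); Rj=jig()[:3,:3].T@R
stat()
for th in [0,.1,.2,.3,.4,.5,.55,.6,.65,.7,.74,.77,.79,.80,.81,.825]:
    a=.825-th; C=np.array([-36-r*np.cos(a)+15*np.sin(a),0,80+L+r*np.sin(a)+15*np.cos(a)])
    g=C+[11,0,8]; print(th,"tcp",g.round(1),"row",(Rj.T@(g-p)).round(1))
E
python3 path.py 5
```

```text
t: 8.0
tcp_pos: [0.5367, -0.0488, 0.1806]
ee_rot: [[0.151, 0.989, -0.001], [0.989, -0.151, 0.002], [0.002, -0.001, -1.0]]
force: [0.4, 0.5, 0.2]
gripper_width: 0.0001
t 8.0 tcp jig [-69.5   1.7 180.6] Fjig [ 0.6 -0.3  0.2] R [[1.0, 0.0, 0.0], [0.0, -1.0, 0.0], [0.0, -0.0, -1.0]] w 9.668614161313112e-05 j [ 0.51  0.39 -0.6   1.62  0.23  1.21 -0.29]
0 tcp [-71.7   0.  165.6] row [-2.2  1.7 15. ]
0.1 tcp [-78.7   0.  160.6] row [-9.2  1.7 20. ]
0.2 tcp [-85.2   0.  154.9] row [-15.7   1.7  25.7]
0.3 tcp [-91.    0.  148.6] row [-21.6   1.7  32. ]
0.4 tcp [-96.3   0.  141.7] row [-26.8   1.6  38.8]
0.5 tcp [-100.8    0.   134.4] row [-31.3   1.6  46.2]
0.55 tcp [-102.7    0.   130.5] row [-33.3   1.6  50. ]
0.6 tcp [-104.5    0.   126.6] row [-35.1   1.6  53.9]
0.65 tcp [-106.1    0.   122.6] row [-36.7   1.6  58. ]
0.7 tcp [-107.5    0.   118.5] row [-38.1   1.6  62. ]
0.74 tcp [-108.4    0.   115.2] row [-39.    1.6  65.4]
0.77 tcp [-109.     0.   112.6] row [-39.6   1.6  67.9]
0.79 tcp [-109.4    0.   111. ] row [-40.    1.6  69.6]
0.8 tcp [-109.6    0.   110.1] row [-40.2   1.6  70.4]
0.81 tcp [-109.8    0.   109.3] row [-40.4   1.6  71.2]
0.825 tcp [-110.    0.  108.] row [-40.6   1.6  72.5]
```

```bash
python3 -m crank '[[[-2,2,8,0,0,0],[-2,2,13,0,0,0],[-2,2,13,0,0,0]]]'|grep -E "pos|force";  python3 -m crank '[[[0,0,2,0,0,0],[0,0,2,0,0,0]]]'|grep -E "pos|force";  python3 -m crank '[[[0,0,2,0,0,0],[0,0,2,0,0,0]]]'|grep -E "pos|force"; python3 path.py 5 | head -3
```

```text
tcp_pos: [0.5384, -0.05, 0.1673]
force: [-0.3, 0.5, 0.1]
tcp_pos: [0.5385, -0.0496, 0.1655]
force: [0.1, -0.8, 0.2]
tcp_pos: [0.5384, -0.0496, 0.1634]
force: [-0.2, -1.0, -0.1]
t 8.7 tcp jig [-7.010e+01 -1.000e-01  1.634e+02] Fjig [-1.   0.1 -0.1] R [[1.0, 0.01, 0.0], [0.01, -1.0, 0.0], [0.0, -0.0, -1.0]] w 2.725420519132322e-05 j [ 0.51  0.41 -0.6   1.64  0.24  1.17 -0.3 ]
0 tcp [-71.7   0.  165.6] row [-1.5 -0.1 -2.2]
0.1 tcp [-78.7   0.  160.6] row [-8.6 -0.2  2.8]
```

```bash
for k in 1; do python3 -m crank '[[[0,0,2,0,0,0],[0,0,2,0,0,0]]]'|grep -E "pos|force";  python3 -m crank '[[[0,0,2,0,0,0],[0,0,2,0,0,0]]]'|grep -E "pos|force"; python3 -c "
from h import *
stat()
for n in ['scene','wrist']:
    d=grab(n); save(d,n+'5.png')
    if n=='scene': cv2.imwrite('pics/c5s.png',cv2.resize(d['image'][170:260,260:400,::-1],None,fx=5,fy=5,interpolation=cv2.INTER_CUBIC))
"; done
```

```text
tcp_pos: [0.5388, -0.0492, 0.1618]
force: [1.3, 0.9, 0.8]
tcp_pos: [0.5395, -0.0483, 0.1606]
force: [-0.4, 1.6, 5.1]
t 9.1 tcp jig [-68.7  -1.  160.6] Fjig [1.5 0.6 5.1] R [[1.0, 0.01, 0.0], [0.01, -1.0, -0.0], [0.0, 0.0, -1.0]] w -0.00018620072618013233 j [ 0.51  0.41 -0.6   1.64  0.25  1.16 -0.3 ]
```

View pics/c5s.png

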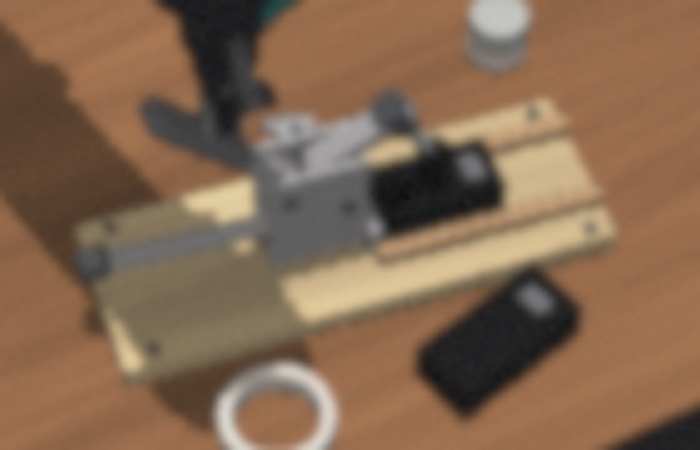

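```bash
python3 path.py 3 83 | cut -c1-120
```

```text
t 9.2 tcp jig [-68.8  -1.  160.6] Fjig [ 1.9 -0.1  5.7] R [[1.0, 0.01, 0.0], [0.01, -1.0, -0.0], [0.0, 0.0, -1.0]] w -0.
0 tcp [-70.3   0.  162.1] row [-1.5 -1.  -1.5]
0.1 tcp [-77.2   0.  157.3] row [-8.4 -1.   3.3]
0.2 tcp [-83.5   0.  151.7] row [-14.8  -1.1   8.8]
0.3 tcp [-89.3   0.  145.6] row [-20.6  -1.1  15. ]
0.4 tcp [-94.4   0.  138.9] row [-25.7  -1.2  21.6]
0.5 tcp [-98.9   0.  131.7] row [-30.2  -1.2  28.8]
0.55 tcp [-100.8    0.   128. ] row [-32.2  -1.2  32.5]
0.6 tcp [-102.6    0.   124.1] row [-33.9  -1.2  36.4]
0.65 tcp [-104.1    0.   120.2] row [-35.5  -1.2  40.3]
0.7 tcp [-105.5    0.   116.2] row [-36.9  -1.3  44.2]
0.74 tcp [-106.4    0.   113. ] row [-37.8  -1.3  47.5]
0.77 tcp [-107.     0.   110.5] row [-38.5  -1.3  49.9]
0.79 tcp [-107.4    0.   108.9] row [-38.9  -1.3  51.6]
0.8 tcp [-107.6    0.   108.1] row [-39.   -1.3  52.4]
0.81 tcp [-107.8    0.   107.2] row [-39.2  -1.3  53.2]
0.825 tcp [-108.    0.  106.] row [-39.4  -1.3  54.5]
```

```bash
python3 -m crank '[[[-2,0,1,0,0,0],[-4,0,2,0,0,0],[-6,0,3,0,0,0],[-8,-0.5,4,0,0,0]]]'|grep -E "pos|force";python3 path.py 3 83 | sed -n '1p;3,6p'| cut -c1-100
```

```text
tcp_pos: [0.5386, -0.0535, 0.1572]
force: [1.3, 5.2, 3.5]
t 9.6 tcp jig [-74.   -0.9 157.2] Fjig [ 5.3 -0.5  3.5] R [[1.0, 0.01, 0.01], [0.01, -1.0, -0.0], [0
0.1 tcp [-77.2   0.  157.3] row [-3.2 -0.9 -0.1]
0.2 tcp [-83.5   0.  151.7] row [-9.6 -1.   5.4]
0.3 tcp [-89.3   0.  145.6] row [-15.4  -1.   11.5]
0.4 tcp [-94.4   0.  138.9] row [-20.6  -1.1  18.2]
```

```bash
python3 -m crank '[[[-2,0,2,0,0,0],[-4,0,4,0,0,0],[-6,0,6,0,0,0]]]'|grep -E "pos|force";python3 path.py 3 83 | sed -n '1p;3,7p'| cut -c1-100
```

```text
tcp_pos: [0.5378, -0.0593, 0.1522]
force: [-1.1, 1.5, 8.9]
t 9.9 tcp jig [-79.8  -1.  152.2] Fjig [1.3 1.3 8.9] R [[1.0, 0.01, 0.01], [0.01, -1.0, -0.0], [0.01
0.1 tcp [-77.2   0.  157.3] row [ 2.6 -1.  -5.1]
0.2 tcp [-83.5   0.  151.7] row [-3.8 -1.   0.4]
0.3 tcp [-89.3   0.  145.6] row [-9.6 -1.1  6.5]
0.4 tcp [-94.4   0.  138.9] row [-14.8  -1.2  13.2]
0.5 tcp [-98.9   0.  131.7] row [-19.3  -1.2  20.3]
```

```bash
python3 -m crank '[[[-3,0,1.5,0,0,0],[-5,-0.5,3,0,0,0],[-7,-0.5,5,0,0,0],[-9,-0.5,7,0,0,0]]]'|grep -E "pos|force";python3 path.py 3 83 | sed -n '1p;4,8p'| cut -c1-100
```

```text
tcp_pos: [0.5366, -0.0661, 0.1455]
force: [0.8, 4.3, 5.2]
t 10.3 tcp jig [-86.7  -0.9 145.5] Fjig [ 4.4 -0.1  5.2] R [[1.0, 0.01, 0.01], [0.01, -1.0, -0.0], [
0.2 tcp [-83.5   0.  151.7] row [ 3.2 -0.8 -6.2]
0.3 tcp [-89.3   0.  145.6] row [-2.6 -0.9 -0.1]
0.4 tcp [-94.4   0.  138.9] row [-7.8 -1.   6.5]
0.5 tcp [-98.9   0.  131.7] row [-12.3  -1.   13.7]
0.55 tcp [-100.8    0.   128. ] row [-14.3  -1.1  17.4]
```

```bash
python3 -m crank '[[[-2,0,2,0,0,0],[-4,0,4,0,0,0],[-6,0,6,0,0,0],[-7.5,0,8.5,0,0,0]]]'|grep -E "pos|force";python3 path.py 3 83 | sed -n '1p;5,12p'| cut -c1-100
```

```text
tcp_pos: [0.5357, -0.0722, 0.1377]
force: [-2.0, 4.2, 9.2]
t 10.7 tcp jig [-92.8  -0.9 137.7] Fjig [3.9 2.6 9.2] R [[1.0, 0.01, 0.01], [0.01, -1.0, -0.0], [0.0
0.3 tcp [-89.3   0.  145.6] row [ 3.6 -0.8 -7.9]
0.4 tcp [-94.4   0.  138.9] row [-1.6 -0.9 -1.2]
0.5 tcp [-98.9   0.  131.7] row [-6.1 -1.   5.9]
0.55 tcp [-100.8    0.   128. ] row [-8.1 -1.1  9.6]
0.6 tcp [-102.6    0.   124.1] row [-9.9 -1.1 13.4]
0.65 tcp [-104.1    0.   120.2] row [-11.5  -1.1  17.3]
0.7 tcp [-105.5    0.   116.2] row [-12.9  -1.2  21.3]
0.74 tcp [-106.4    0.   113. ] row [-13.9  -1.2  24.5]
```

```bash
python3 -m crank '[[[-3,0,2,0,0,0],[-5,0,4.5,0,0,0],[-6.5,0,7,0,0,0],[-8,0,9.5,0,0,0]]]'|grep -E "pos|force";python3 path.py 3 83 | sed -n '1p;6,13p'| cut -c1-100
```

```text
tcp_pos: [0.5348, -0.0777, 0.1287]
force: [-1.7, 5.5, 7.0]
t 11.1 tcp jig [-98.4  -0.9 128.7] Fjig [5.2 2.5 7. ] R [[1.0, 0.01, 0.01], [0.01, -1.0, -0.0], [0.0
0.4 tcp [-94.4   0.  138.9] row [  4.1  -0.8 -10.2]
0.5 tcp [-98.9   0.  131.7] row [-0.4 -0.9 -3.1]
0.55 tcp [-100.8    0.   128. ] row [-2.4 -0.9  0.6]
0.6 tcp [-102.6    0.   124.1] row [-4.2 -0.9  4.4]
0.65 tcp [-104.1    0.   120.2] row [-5.8 -1.   8.3]
0.7 tcp [-105.5    0.   116.2] row [-7.2 -1.  12.3]
0.74 tcp [-106.4    0.   113. ] row [-8.2 -1.  15.5]
0.77 tcp [-107.     0.   110.5] row [-8.9 -1.1 18. ]
```

```bash
python3 -m crank '[[[-1.5,0,2.5,0,0,0],[-3,0,5,0,0,0],[-4,0,7.5,0,0,0]]]'|grep -E "pos|force";python3 path.py 3 83 | sed -n '1p;8,17p'| cut -c1-100
```

```text
tcp_pos: [0.5342, -0.0809, 0.1213]
force: [-0.3, 2.7, 4.4]
t 11.4 tcp jig [-101.7   -0.8  121.3] Fjig [2.6 0.8 4.4] R [[1.0, 0.01, 0.01], [0.01, -1.0, -0.0], [
0.55 tcp [-100.8    0.   128. ] row [ 1.  -0.8 -6.7]
0.6 tcp [-102.6    0.   124.1] row [-0.8 -0.8 -2.9]
0.65 tcp [-104.1    0.   120.2] row [-2.4 -0.8  1. ]
0.7 tcp [-105.5    0.   116.2] row [-3.8 -0.9  5. ]
0.74 tcp [-106.4    0.   113. ] row [-4.8 -0.9  8.2]
0.77 tcp [-107.     0.   110.5] row [-5.5 -0.9 10.7]
0.79 tcp [-107.4    0.   108.9] row [-5.9 -0.9 12.3]
0.8 tcp [-107.6    0.   108.1] row [-6.1 -0.9 13.1]
0.81 tcp [-107.8    0.   107.2] row [-6.2 -1.  14. ]
0.825 tcp [-108.    0.  106.] row [-6.5 -1.  15.2]
```

```bash
python3 -m crank '[[[-1,0,2,0,0,0],[-2,0,4,0,0,0],[-2.5,0,5.5,0,0,0]]]'|grep -E "pos|force"; python3 -c "
from h import *
stat()
for n in ['scene','top']:
    d=grab(n); save(d,n+'6.png')
    if n=='scene': cv2.imwrite('pics/c6s.png',cv2.resize(d['image'][170:260,260:400,::-1],None,fx=5,fy=5,interpolation=cv2.INTER_CUBIC))
"
```

```text
tcp_pos: [0.5337, -0.0837, 0.1153]
force: [-0.2, 2.1, 2.1]
t 11.7 tcp jig [-104.6   -0.7  115.3] Fjig [2.1 0.5 2.1] R [[1.0, 0.01, 0.01], [0.01, -1.0, -0.0], [0.01, 0.0, -1.0]] w -0.00010489823540261266 j [ 0.57  0.45 -0.58  1.7   0.26  1.06 -0.24]
```

View pics/c6s.png

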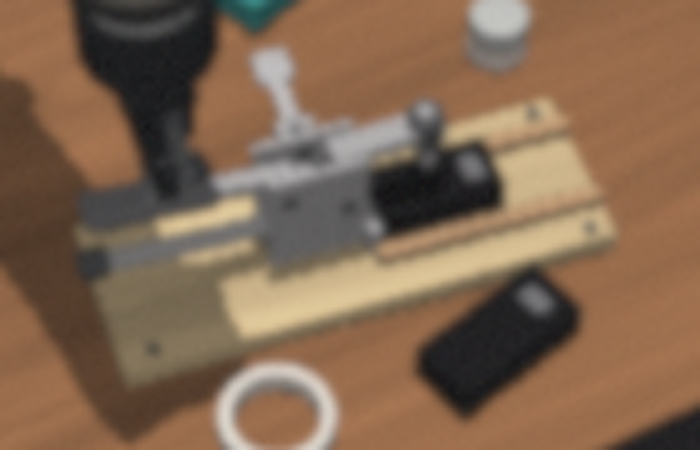

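```bash
python3 -m crank '[[[-0.3,0,1.5,0,0,0],[-0.6,0,2.5,0,0,0]]]'|grep -E "pos|force"
cat > lev.py <<'E'
from h import *
d=grab("top"); P=pts(d); J=w2j(P.reshape(-1,3)).reshape(P.shape)
m=(abs(J[...,0]+18)<7)&(J[...,1]>40)&(J[...,1]<90)&(J[...,2]>30)
q=J[m]; print(len(q)); k=np.polyfit(q[:,1],q[:,2],1); print("slope",k.round(3),"ang",np.arctan(k[0]).round(3),"far y",q[:,1].max().round(1),"z",q[:,2].mean().round(1),q[:,1].mean().round(1))
m=(J[...,0]<-80)&(J[...,0]>-170)&(abs(J[...,1])<12)&(J[...,2]>70)&(J[...,2]<200)
q=J[m]; 
if len(q)>5: print("handle",len(q),np.percentile(q,[5,50,95],axis=0).round(1).tolist())
stat()
E
python3 lev.py
```

```text
tcp_pos: [0.533, -0.086, 0.112]
force: [0.1, 0.9, 0.2]
83
slope [ 0.316 81.723] ang 0.306 far y 80.6 z 101.3 61.9
handle 75 [[-138.7, -7.8, 99.1], [-89.9, 5.3, 101.6], [-81.1, 11.2, 106.0]]
t 12.05 tcp jig [-107.    -0.2  111.8] Fjig [ 0. -0.  1.] R [[1.0, 0.01, 0.01], [0.01, -1.0, -0.0], [0.01, 0.0, -1.0]] w 0.00028328943227317655 j [ 0.57  0.46 -0.58  1.71  0.27  1.05 -0.24]
```

```bash
python3 -m crank '[[[0,0,1,0,0,0],[0,0,1,0,0,0]]]'|grep -E "pos|force"; python3 lev.py;  python3 -m crank '[[[0,0,1,0,0,0],[0,0,1,0,0,0]]]'|grep -E "pos|force"; python3 lev.py
```

```text
tcp_pos: [0.5322, -0.0869, 0.1102]
force: [0.0, -1.2, -0.2]
80
slope [ 0.359 81.021] ang 0.344 far y 79.9 z 103.2 62.0
handle 85 [[-139.7, -8.7, 95.9], [-90.6, 5.8, 99.2], [-81.0, 11.5, 105.9]]
t 12.3 tcp jig [-107.7    0.2  110.3] Fjig [-0.1 -0.8 -1.2] R [[1.0, 0.01, 0.01], [0.01, -1.0, -0.0], [0.01, 0.0, -1.0]] w -9.821868696020773e-06 j [ 0.57  0.46 -0.57  1.71  0.27  1.05 -0.24]
tcp_pos: [0.532, -0.087, 0.1091]
force: [-0.4, 0.4, -0.3]
79
slope [ 0.361 81.211] ang 0.347 far y 79.4 z 103.7 62.2
handle 80 [[-139.6, -8.9, 95.5], [-90.1, 5.8, 98.6], [-81.1, 11.7, 103.7]]
t 12.55 tcp jig [-107.9    0.4  109.2] Fjig [-0.1  0.3  0.6] R [[1.0, 0.01, 0.01], [0.01, -1.0, -0.0], [0.01, 0.0, -1.0]] w 5.165182384250033e-05 j [ 0.57  0.46 -0.57  1.71  0.27  1.05 -0.24]
```

```bash
python3 -m crank '[[[0,0,-3,0,0,0],[0,0,-8,0,0,0],[0,0,-20,0,0,0],[0,0,-40,0,0,0],[0,0,-60,0,0,0],[0,0,-60,0,0,0]]]'|grep -E "pos|force"; python3 lev.py; python3 -c "
from h import *
for n in ['scene','wrist']:
    d=grab(n); save(d,n+'7.png')
    if n=='scene': cv2.imwrite('pics/c7s.png',cv2.resize(d['image'][170:260,260:400,::-1],None,fx=5,fy=5,interpolation=cv2.INTER_CUBIC))
"
```

```text
tcp_pos: [0.5347, -0.0875, 0.1732]
force: [0.4, 0.6, 0.3]
80
slope [ 0.398 78.965] ang 0.379 far y 79.7 z 103.6 62.0
handle 156 [[-148.9, -9.7, 95.7], [-99.1, 1.8, 98.5], [-82.1, 11.2, 101.8]]
t 13.2 tcp jig [-108.3   -1.1  171.5] Fjig [-0.5 -0.4 -0.5] R [[1.0, 0.01, 0.01], [0.01, -1.0, -0.01], [0.01, 0.01, -1.0]] w -0.000199170766194812 j [ 0.59  0.4  -0.6   1.63  0.23  1.18 -0.2 ]
```

View pics/c7s.png

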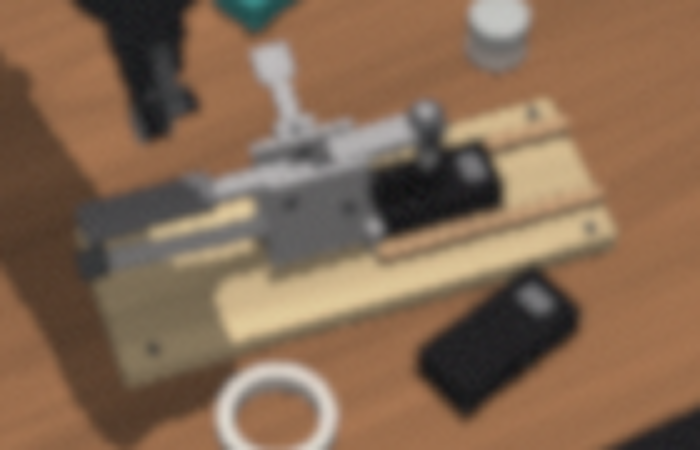

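View pics/wrist7.png

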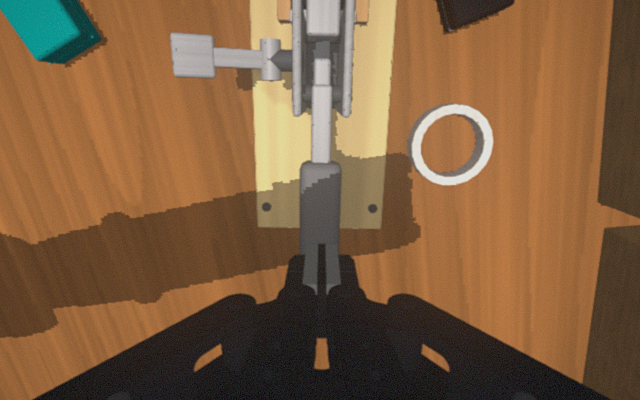

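Run:
```python
from h import *
d=grab("wrist")
print(w2j([ray(d,u,v,.106) for u,v in [(193,55),(172,55),(213,55),(193,35),(193,77)]]).round(1))
P=pts(d); print(w2j([P[v,u] for u,v in [(193,55),(180,55),(205,55),(320,200)]]).round(1))
plan([-17,72,170],Rt(0)); plan([-17,72,122],Rt(0))
```

```text
[[-16.8  69.  106. ]
 [-16.9  80.1 106. ]
 [-16.7  58.3 106. ]
 [ -7.1  68.1 106. ]
 [-27.9  70.  106. ]]
[[-17.   68.4 107.8]
 [-17.3  74.3 110.2]
 [-16.6  63.  104.6]
 [-98.4   0.7 100.1]]
row [ 92.5 -69.9  -0.4] [-0.02 -0.65  0.63] | tcp jig [-108.7    1.1  168.6] world goal [0.475 0.014 0.17 ] F [ 0.3 -1.  -0. ] t 13.35
row [ 92.  -69.9  47.6] [-0.02 -0.65  0.63] | tcp jig [-108.7    1.1  168.6] world goal [0.475 0.014 0.122] F [ 0.3 -1.  -0. ] t 13.35
```

```bash
python3 -m crank '[[[20,-15,-5,0,0,0],[45,-35,-5,0,0,0],[70,-55,0,0,0,0],[90,-70,10,0,-0.6,0.6],[92,-70,30,0,-0.6,0.6],[92,-70,38,0,-0.6,0.6],[92,-70,38,0,-0.6,0.6],[92,-70,38,0,-0.6,0.6],[92,-70,38,0,-0.6,0.6],[92,-70,38,0,-0.6,0.6],[92,-70,38,0,-0.6,0.6],[92,-70,38,0,-0.6,0.6],[92,-70,38,0,-0.6,0.6],[92,-70,38,0,-0.6,0.6],[92,-70,38,0,-0.6,0.6],[92,-70,38,0,-0.6,0.6],[92,-70,38,0,-0.6,0.6],[92,-70,38,0,-0.6,0.6],[92,-70,38,0,-0.6,0.6],[92,-70,38,0,-0.6,0.6]]]'|grep -E "pos|force"; python3 -c "
from h import *
stat()
for n in ['scene','wrist']:
    d=grab(n); save(d,n+'8.png')
    if n=='scene': cv2.imwrite('pics/c8s.png',cv2.resize(d['image'][170:260,260:400,::-1],None,fx=5,fy=5,interpolation=cv2.INTER_CUBIC))
"
```

```text
tcp_pos: [0.4752, 0.0139, 0.1316]
force: [0.6, 0.4, -0.8]
t 15.35 tcp jig [-17.1  72.1 131.6] Fjig [ 0.4 -0.5 -0.8] R [[1.0, 0.0, 0.0], [0.0, -1.0, 0.0], [0.0, -0.0, -1.0]] w -3.902337755862689e-07 j [ 0.46  0.32 -0.64  1.85  0.22  1.04 -0.42]
```

View pics/c8s.png

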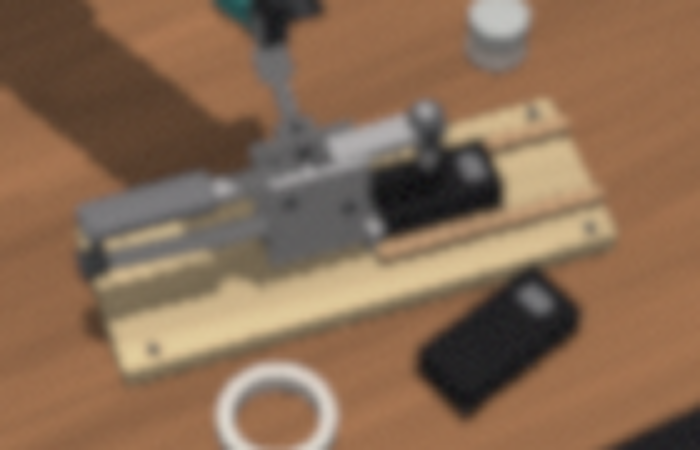

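View pics/wrist8.png

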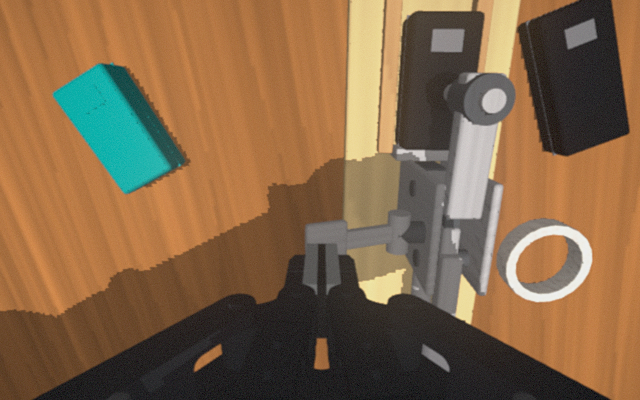

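```bash
python3 -m crank '[[[0,0,0,0,0,0],[0,0,0,0,0,0],[0,0,0,0,0,0],[0,0,0,0,0,0],[0,0,0,0,0,0],[0,0,0,0,0,0],[0,0,3,0,0,0],[0,0,6,0,0,0],[0,0,9,0,0,0],[0,0,9,0,0,0]]]'|grep -E "^t|pos|force"; python3 -m crank '[[[0,0,1.5,0,0,0],[0,0,1.5,0,0,0]]]'|grep -E "pos|force";  python3 -m crank '[[[0,0,1.5,0,0,0],[0,0,1.5,0,0,0]]]'|grep -E "pos|force"
```

```text
t: 16.45
tcp_pos: [0.4747, 0.0138, 0.1219]
force: [-0.1, 0.8, -0.1]
tcp_pos: [0.4745, 0.0138, 0.1202]
force: [-0.4, 0.2, -0.0]
tcp_pos: [0.4747, 0.0139, 0.1187]
force: [-0.1, -0.3, 2.6]
```

```bash
python3 -m crank '[[[0,0,1.5,0,0,0],[0,0,2.5,0,0,0]]]'|grep -E "pos|force";  python3 -m crank '[[[0,0,1.5,0,0,0],[0,0,2.5,0,0,0]]]'|grep -E "pos|force"; python3 lev.py
```

```text
tcp_pos: [0.4745, 0.014, 0.1162]
force: [-0.1, 0.3, 1.0]
tcp_pos: [0.4745, 0.0139, 0.1134]
force: [-0.4, 0.4, 0.1]
276
slope [  0.556 473.817] ang 0.508 far y 90.0 z 510.3 65.7
handle 194 [[-150.2, -9.9, 107.1], [-128.7, 0.6, 111.2], [-107.3, 11.1, 114.9]]
t 17.3 tcp jig [-17.3  73.  113.3] Fjig [-0.3 -0.3 -1. ] R [[1.0, 0.0, 0.0], [0.0, -1.0, 0.0], [0.0, -0.0, -1.0]] w -1.860598616955217e-05 j [ 0.45  0.34 -0.64  1.87  0.24  1.   -0.44]
```

```bash
python3 -m crank '[[[0,0,1,0,0,0],[0,0,1,0,0,0],[0,0,1,0,0,0]]]'|grep -E "pos|force"; python3 lev.py; python3 -c "
from h import *
for n in ['scene']:
    d=grab(n); save(d,n+'9.png')
    if n=='scene': cv2.imwrite('pics/c9s.png',cv2.resize(d['image'][170:260,260:400,::-1],None,fx=5,fy=5,interpolation=cv2.INTER_CUBIC))
"
```

```text
tcp_pos: [0.4743, 0.0139, 0.1122]
force: [0.5, -0.5, -0.2]
277
slope [  0.563 472.217] ang 0.513 far y 90.0 z 509.0 65.2
handle 88 [[-111.9, -9.8, 168.6], [-103.0, -0.2, 176.8], [-94.3, 11.1, 181.5]]
t 17.65 tcp jig [-17.2  72.9 112.3] Fjig [ 0.4  0.2 -0.1] R [[1.0, 0.0, 0.0], [0.0, -1.0, 0.0], [0.0, -0.0, -1.0]] w 0.00011771605977868715 j [ 0.45  0.34 -0.64  1.87  0.24  1.   -0.44]
```

View pics/c9s.png

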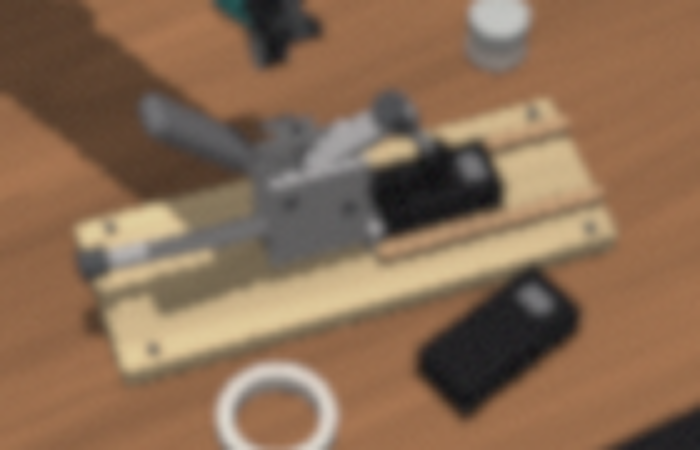

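```bash
python3 -m crank '[[[0,0,-10,0,0,0],[0,0,-40,0,0,0],[0,0,-80,0,0,0],[0,0,-120,0,0,0],[20,20,-140,0,0,0],[40,45,-140,0,0,0],[42,70,-140,0,0,0],[42,72,-140,0,0,0],[42,72,-140,0,0,0],[42,72,-140,0,0,0]]]'|grep -E "pos|force"
python3 - <<'E'
from h import *
import pickle
stat(); d=grab("wrist"); save(d,"w10.png"); pickle.dump(d,open("w10.pkl","wb"))
P=pts(d); J=w2j(P.reshape(-1,3)).reshape(P.shape)
m=(J[...,2]>43)&(J[...,2]<53)&(abs(J[...,1])<24)&(J[...,0]>15)&(J[...,0]<130)
q=J[m]; print(np.percentile(q,[1,5,50,95,99],axis=0).round(1))
d=grab("top"); save(d,"t10.png")
E
```

```text
tcp_pos: [0.5514, 0.0442, 0.2523]
force: [0.0, 0.9, -1.4]
t 18.7 tcp jig [ 24.6   1.5 252.3] Fjig [ 0.9  0.1 -1.4] R [[1.0, 0.0, 0.0], [0.0, -1.0, 0.0], [0.0, -0.0, -1.0]] w -0.00017380396036742685 j [ 0.37  0.39 -0.67  1.46  0.24  1.38 -0.46]
[[ 23.5 -22.1  45.2]
 [ 30.5 -20.7  46.4]
 [ 73.1  -1.4  48.1]
 [ 97.8  17.7  49.3]
 [100.5  19.   49.9]]
```

View pics/w10.png

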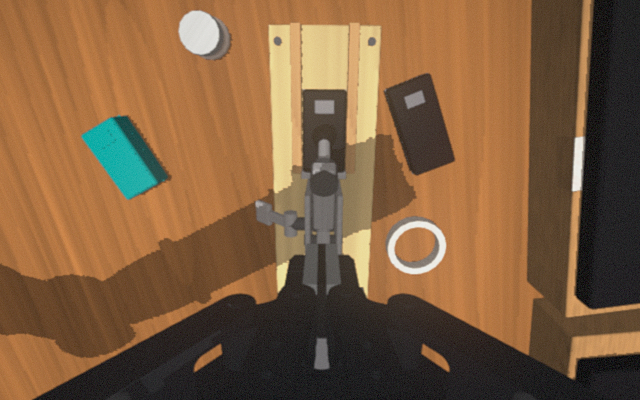

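View pics/t10.png

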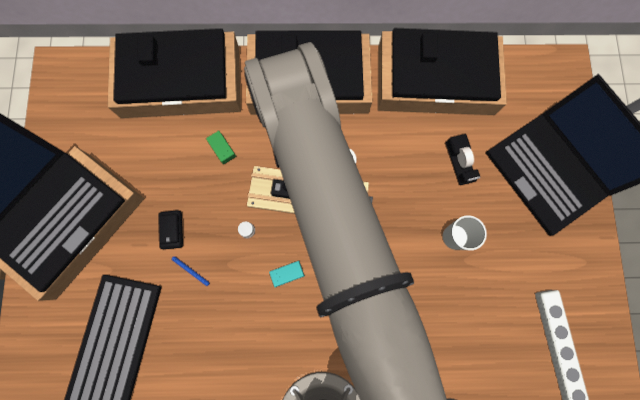

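Run:
```python
from h import *
stat(); print(hand_in())
```

```text
t 18.8 tcp jig [ 24.5   1.4 252.5] Fjig [-0.5 -0.3 -0.4] R [[1.0, 0.0, 0.0], [0.0, -1.0, 0.0], [0.0, -0.0, -1.0]] w -0.00020903778984369102 j [ 0.37  0.39 -0.67  1.46  0.24  1.38 -0.46]
the job is handed in; nothing more can be done
None
```

I slid the adapter home, locked the clamp, left it clamped with the hand off for about 3.5 s, then freed it with the release lever and handed in at t = 18.8 s. The hand-in reports no verdict.

- **Adapter:** it stopped moving against the stop at about 6 N. After release it spans jig x 23.5 to 100.5 mm, the same as right after the push; home is 20 to 100. The low end reads 23.5 because that edge measures short in the depth picture. A ray to the same edge before clamping gave about 22 mm.
- **Clamping:** force readings on the handle stayed at or below about 10 N. The force faded to zero as the handle went past centre, and I stopped without pressing on its end stop. With the hand lifted, the lever stayed at about 0.35 to 0.38 rad above level (locked is 0.355).
- **Release:** the reading on the paddle was about 2.6 N. The handle then swung up to its open height and the lever dropped.
- **Bystanders:** most look unmoved in the last pictures. The top view had the arm over the spare adapter and most of the tape roll, so I checked those two only in the wrist view.
- **Disagreements:** the top and wrist cameras differed by about 2 mm on where the jig is, so I used the average. Estimates of the clamp's lift ranged from 3 to 5 mm, so I found the exact height by touch.

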